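# Burnish the sprung contact rail of the wire-test jig

### The job

Take the blue abrasive block by its grip out of its grey tray and burnish the jig's copper contact rail: set the block lengthwise on the rail at the red end block and draw it slowly to the black end block in one stroke without lifting off on the way, pressing evenly so that the sprung rail stays sunk about flush with the tops of the end blocks, and never down on its stop. Then stand the block back in its tray, sole down, and let go; touch the rail with the block only, and leave the other things on the bench where they are.

Things in the scene. Friction and masses are not known exactly. Their poses are not given: they have to be found in the camera images.
- block: abrasive hand block, about 150 g: a flat rectangular foot 52 mm (x) by 34 mm (y) by 10 mm high with a dark grey sole, and on it a blue upright grip 44 mm (x) by 22 mm (y), flat-sided, from 10 to 54 mm above the sole. Origin: centre of the sole (underside); z up, x along its long side. Starts standing in the tray.
- jig: wire-test jig fixed to the bench: aluminium base plate 250 mm (x) by 70 mm (y), 8 mm thick; at each end an end block 14 mm (x) by 44 mm (y), its top 40 mm above the bench, the red one at x = -110 mm (nearer the robot), the black one at x = +110 mm. Between them the copper rail. Two brass posts, 16 mm high, stand on the base beside the rail near the black end. Origin: centre of the base's underside, on the bench top; x runs along the rail from red to black, z up.
- red_end (a point): end of the copper rail's centreline next to the red end block, on the rail's top face as it stands unpressed, 46 mm above the bench (does not sink with the rail)
- black_end (a point): the same point at the other end of the rail, next to the black end block; 200 mm from red_end
- rail (a joint): how far the copper rail (200 mm long, 24 mm wide, flat top) is pushed down from rest, in m: 0 at rest with its top 46 mm above the bench, 6 mm above the end blocks' tops; 0.006 flush with them; stop at 0.012. It sinks level on springs: about 3 N to start, about 6 N at 6 mm, 9 N at the stop; it springs back when released.
- tray: shallow grey plastic tray fixed to the bench, inside 110 mm (x) by 80 mm (y), floor 3 mm thick, rim 7 mm above the bench, 4 mm walls. Origin: centre of its underside on the bench top; x along its long side. (Mind the fixed carton of wire spools at the left: 0.22 m high, from y = 0.14 m leftward, x = 0.48 to 0.85 m; pass well over it.)
- eraser: bystander: small eraser in a blue sleeve, 20x42x12 mm; origin at the centre of its underside; leave it alone
- screwdriver: bystander: small screwdriver with amber handle, 153 mm long, 19 mm thick, lying on the bench; origin at the centre of its underside; leave it alone
- test_weight: bystander: shiny check weight with a knob, 22 mm across, 37 mm tall; origin at the centre of its underside; leave it alone
- tape_roll: bystander: roll of grey tape lying flat, 66 mm across, 24 mm high; origin at the centre of its underside; leave it alone
- parts_tin: bystander: flat green tin, 71x123x30 mm; origin at the centre of its underside; leave it alone
- solvent_bottle: bystander: white bottle with red spout cap, 46 mm across, 130 mm tall; origin at the centre of its underside; leave it alone

How it is judged (in metres and radians):
On the way, in this order (a step that is already met when the one before it is completed fails the run):
1. block's sole pressed on the rail at the red end, lying along it, rail pushed down 2.5 to 9.5 mm (x of block in the frame of jig between -0.095 and -0.055 m and value of joint rail between 0.0025 and 0.0095 m and contact force between block and jig above 1 N and y of block in the frame of jig between -0.01 and 0.01 m and angle between the x axis of block and the x axis of jig, either way round below 0.26 rad and angle between block's own z axis and vertical below 0.15 rad), for 0.1 s.
2. block's sole pressed on the rail a quarter of the way along, lying along it, rail pushed down 2.5 to 9.5 mm (x of block in the frame of jig between -0.052 and -0.028 m and value of joint rail between 0.0025 and 0.0095 m and contact force between block and jig above 1 N and y of block in the frame of jig between -0.01 and 0.01 m and angle between the x axis of block and the x axis of jig, either way round below 0.26 rad and angle between block's own z axis and vertical below 0.15 rad), for 0.1 s.
3. block's sole pressed on the rail just before the middle, lying along it, rail pushed down 2.5 to 9.5 mm (x of block in the frame of jig between -0.025 and -0.002 m and value of joint rail between 0.0025 and 0.0095 m and contact force between block and jig above 1 N and y of block in the frame of jig between -0.01 and 0.01 m and angle between the x axis of block and the x axis of jig, either way round below 0.26 rad and angle between block's own z axis and vertical below 0.15 rad), for 0.1 s.
4. block's sole pressed on the rail just past the middle, lying along it, rail pushed down 2.5 to 9.5 mm (x of block in the frame of jig between 0.002 and 0.025 m and value of joint rail between 0.0025 and 0.0095 m and contact force between block and jig above 1 N and y of block in the frame of jig between -0.01 and 0.01 m and angle between the x axis of block and the x axis of jig, either way round below 0.26 rad and angle between block's own z axis and vertical below 0.15 rad), for 0.1 s.
5. block's sole pressed on the rail three quarters of the way along, lying along it, rail pushed down 2.5 to 9.5 mm (x of block in the frame of jig between 0.028 and 0.052 m and value of joint rail between 0.0025 and 0.0095 m and contact force between block and jig above 1 N and y of block in the frame of jig between -0.01 and 0.01 m and angle between the x axis of block and the x axis of jig, either way round below 0.26 rad and angle between block's own z axis and vertical below 0.15 rad), for 0.1 s.
6. block's sole pressed on the rail at the black end, lying along it, rail pushed down 2.5 to 9.5 mm (x of block in the frame of jig between 0.055 and 0.095 m and value of joint rail between 0.0025 and 0.0095 m and contact force between block and jig above 1 N and y of block in the frame of jig between -0.01 and 0.01 m and angle between the x axis of block and the x axis of jig, either way round below 0.26 rad and angle between block's own z axis and vertical below 0.15 rad), for 0.1 s.
At the end, for the whole second after the job is handed in: the block stands flat on the floor of its tray, sole down (tilt under 0.1 rad), wholly inside the walls, released and at rest, and the rail has sprung back to within 1.5 mm of its rest height (x of block in the frame of tray between -0.04 and 0.04 m and y of block in the frame of tray between -0.026 and 0.026 m and z of block in the frame of tray below 0.006 m and angle between block's own z axis and vertical below 0.1 rad and linear speed of block below 0.02 m/s and value of joint rail below 0.0015 m); the robot touches nothing.
It fails at once if the rail is pushed down onto its stop (more than 11.3 mm) (value of joint rail above 0.0113 m).
It fails at once if the block is lifted off, or set down on, the middle part of the rail (within 50 mm of its middle) (x of block in the frame of jig between -0.05 and 0.05 m and y of block in the frame of jig between -0.015 and 0.015 m and z of block in the frame of jig between 0.0475 and 0.056 m and value of joint rail below 0.001 m).
It fails at once if the gripper's fingers press on the jig or its rail (contact force between the fingers and jig above 2 N).
It fails at once if a bystander is moved more than 30 mm (distance of any of eraser, screwdriver, test_weight, tape_roll, parts_tin, solvent_bottle from where it was at the start of the episode above 0.03 m).
It also fails if it takes over 72 s, if anything falls off the work surface, if the arm or the gripper's body presses on something with over 40 N, if the wrist force passes 120 N, or if a joint passes its speed limit or range.

### The arm

A 6-joint arm with a two-finger parallel gripper is mounted at the origin on a cart in front of the work surface, level with it; the furniture and walls round the work are solid. World frame = base frame: x ahead of the robot, y to its left, z up, the work surface at z = 0. Lengths are in m, angles in degrees, forces in N, time in s.
With the tool pointing down it reaches from about 0.35 to 0.875 m from the base axis. Payload 4.2 kg.
Tool frame: the origin (TCP) lies on the front face of the gripper's body, between the roots of the fingers; the fingertips stand 70 mm ahead of it and the grasp point (between the pads) lies 51 mm ahead of it; x points along the fingers, y is the direction in which the jaws open and shut, and the axes are right-handed (so a half turn about x gives the same grasp; the last joint's range is limited). The gripper opens to 87 mm and grips with 3 to 60 N. Pads are 19 mm wide; open, the fingers measure 117 mm over their backs; the gripper's body (75 mm by 190 mm) begins 51 mm behind the grasp point.
Start: joints at [90.791, 22.042, 0.453, 0, -68.411, -14.817], TCP at [0.151, 0.606, 0.292] pointing down, gripper open.
Joint ranges: [-179.83, 179.83], [-69.29, 118.12], [-61.27, 80.66], [-181.25, 117.63], [-171.15, -9.14], [-177.46, 177.46]. Speed limits (degrees/s): [159.86, 159.86, 180, 180, 180, 180].

### API

Orientations are given as a 3x3 rotation matrix whose columns are the frame's x, y, z axes.
In Python, from station import r, viewer, spotter gives the robot as it stands.
- The arm moves only by the tool move_arm, never from a script. Its argument "series" is a list that holds one entry, the list of rows, each a list of 7 numbers: the turn, a rotation vector about the world's x, y, z scaled (see below), then the shift along the world's x, y, z scaled (see below), then the opening, from 0 (shut) to 1 (fully open). A call has 1 to 20 rows; each row shifts and turns the pose as measured when the row begins; what a row does not reach is not made up. The controller multiplies each number of a shift by 60 mm and each number of a turn by 8 degrees. A row lasts 1/8 s, in which the tool goes at most 62.5 mm and 10.7 degrees, less where a joint would pass 70% of its speed; a pose out of reach is approached as far as the arm can. A call with a number of a shift or a turn outside -1 to 1 is refused whole. A call with a gripper value outside its range is refused whole. The fingers move at their own pace and stop on an object; the grip force is fixed at half the most. Time passes only in rows, so rows that do not move let the fingers close. It gives the time, the measured TCP pose, the force and the opening at its end, in the units of the state.
- r.sense(): the state, without advancing time (a new reading comes with each control period).
- viewer.capture(name): name is "side" or "top"; returns (picture, depth): 400x640x3 uint8, red, green, blue; 400x640 float32, m along the optical axis (not along the pixel's ray), 0 where there is no reading.
- viewer.camera_params(name): a dict with "mtx" (3x3 intrinsics, pixels), "dist_coeffs" ([k1, k2, p1, p2, k3] as OpenCV has them; the pictures are not rectified), "pose" (4x4, takes a point from camera to world coordinates). Camera axes: x right, y down, z forward; pixel columns grow to the right and rows downward; lengths in m; the calibration is good to about 2 mm. A picture is of the moment at which its call begins. camera_params takes no time and is no camera call.
- r.finish_job(): hands the job in, once; it reports no verdict.
Trained networks look in the newest picture that a camera, given by its name, has taken for a name from the list of things; names that differ only in an ending like _2 or _b are one class to them, and where a whole thing is asked for, a point or a joint stands for the part that bears it (a point fixed in the world has none). Each returns a list of dicts, best first, with "conf" (0 to 1); they miss things now and then, are a little off and sometimes report something else, mostly with a low value. They report only what shows in the picture. A call takes as long as a camera call.
- spotter.find_in(camera, name): "centre" ([column, row] in pixels, amid what is visible of it).
- spotter.trace(camera, name): "mask" (400x640 bool, what is visible of it) and "centre" ([column, row] in pixels, amid what is visible of it).
The state is a dict: "time_s": time; "joints": joint angles; "joint_velocities": joint speeds; "effort": joint torques, N m; "tcp_pos": TCP position; "ee_rot": TCP orientation; "wrist_force": force on the tool from outside, world axes, zero at the start; "moment": the same for the moment, N m; "gripper_width": opening from 0.0 (shut) to 1.0 (fully open).
Only numpy, scipy, OpenCV 4.12 (cv2) and the standard library are available. Lean on these libraries where they do the work, as an engineer would, in place of code of your own. Each camera call takes 0.05 s, during which the arm holds its last target.

## Working session

There is one attempt and no reset: what is moved stays moved. The work goes in short steps, Python scripts to look and compute and a tool call to move; the robot and the scene stay as the last step left them, time stands still between calls to the robot, and variables do not carry over. Pictures are saved under pics/ and viewed, and the job is handed in when it is done.

Besides the shell and the picture viewer there is one more tool, called after "Emit:" by a JSON object that holds its "op" and its "data". move_arm: Moves the arm, as the interface text tells. Its arguments: {"type":"object","properties":{"series":{"type":"array","items":{"type":"array","items":{"type":"array","items":{"type":"number","minimum":-1,"maximum":1}}}}},"required":["series"]}

```bash
mkdir -p pics; ls; python3 - <<'E'
from station import r, viewer, spotter
import cv2, numpy as np
s=r.sense()
for k,v in s.items(): print(k,np.round(v,4).tolist())
for c in ("top","side"):
    im,d=viewer.capture(c); cv2.imwrite(f"pics/{c}0.png",im[:,:,::-1]); np.save(f"pics/{c}0_d.npy",d); np.save(f"pics/{c}0_i.npy",im)
    p=viewer.camera_params(c); print(c,{k:np.round(v,4).tolist() for k,v in p.items()})
E
```

```text
pics
time_s 0.0
joints [90.7931, 22.0911, 0.3825, -0.0282, -68.4109, -14.8154]
joint_velocities [0.0781, 0.0643, 0.0821, -0.0206, 0.0553, 0.0266]
effort [-0.0006, -39.0661, 18.7401, 4.2197, 0.011, -0.0002]
tcp_pos [0.1513, 0.606, 0.2912]
ee_rot [[-0.0004, -0.2425, -0.9702], [-0.0021, -0.9702, 0.2425], [-1.0, 0.0021, -0.0001]]
wrist_force [0.1456, -0.6519, 0.7342]
moment [0.037, 0.0133, -0.0198]
gripper_width 1.0023
top {'mtx': [[467.8404, 0.0, 321.295], [0.0, 467.8404, 193.9166], [0.0, 0.0, 1.0]], 'dist_coeffs': [0.0244, 0.0, 0.0, 0.0, 0.0], 'pose': [[-0.0306, -0.9924, 0.1193, 0.4458], [-0.9993, 0.033, 0.018, -0.2162], [-0.0218, -0.1187, -0.9927, 1.237], [0.0, 0.0, 0.0, 1.0]]}
side {'mtx': [[455.4487, 0.0, 324.9649], [0.0, 455.4487, 200.5095], [0.0, 0.0, 1.0]], 'dist_coeffs': [-0.0776, 0.0, 0.0, 0.0, 0.0], 'pose': [[-0.854, -0.2732, 0.4429, 0.1766], [-0.5203, 0.451, -0.7252, 0.4345], [-0.0016, -0.8497, -0.5272, 0.5596], [0.0, 0.0, 0.0, 1.0]]}
```

View pics/top0.png

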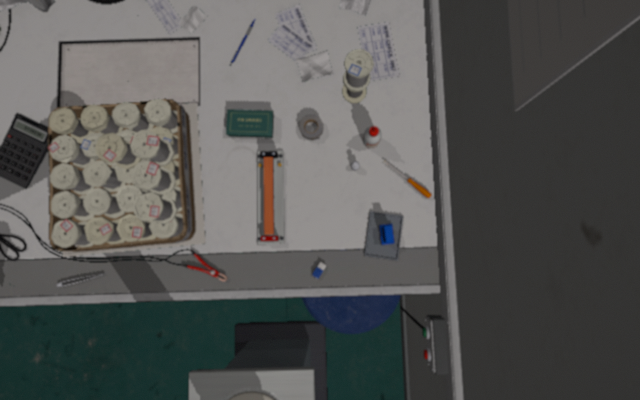

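View pics/side0.png

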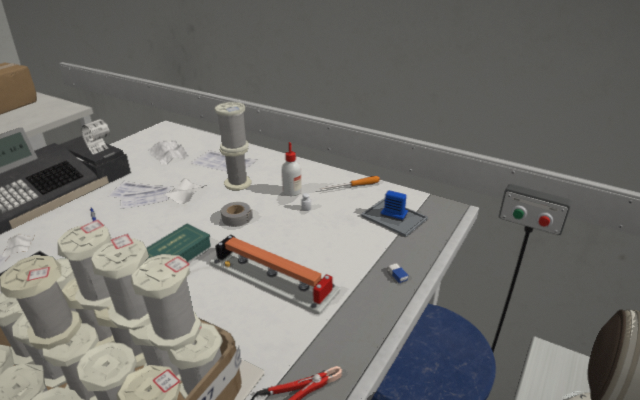

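```bash
cat > h.py <<'E'
import numpy as np, cv2
from station import r, viewer, spotter
def ray(c,uv):
    p=viewer.camera_params(c); K=np.array(p["mtx"]);D=np.array(p["dist_coeffs"]);T=np.array(p["pose"])
    n=cv2.undistortPoints(np.asarray(uv,float).reshape(-1,1,2),K,D).reshape(-1,2)
    d=np.c_[n,np.ones(len(n))]@T[:3,:3].T
    return T[:3,3],d
def atz(c,uv,z):
    o,d=ray(c,uv); t=(z-o[2])/d[:,2]; return o+d*t[:,None]
def bydepth(c,uv,dep):
    o,d=ray(c,uv); return o+d*np.asarray(dep)[:,None]
def proj(c,P):
    p=viewer.camera_params(c); T=np.linalg.inv(np.array(p["pose"]))
    rv,_=cv2.Rodrigues(T[:3,:3]); return cv2.projectPoints(np.asarray(P,float),rv,T[:3,3],np.array(p["mtx"]),np.array(p["dist_coeffs"]))[0].reshape(-1,2)
def cloud(c,mask,dep):
    v,u=np.nonzero(mask&(dep>0)); return bydepth(c,np.c_[u,v],dep[v,u])
E
python3 - <<'E'
from h import *
for c in ("top","side"):
    dep=np.load(f"pics/{c}0_d.npy")
    for n in ("block","jig","rail","tray","eraser","screwdriver","test_weight","solvent_bottle","tape_roll","parts_tin"):
        q=spotter.trace(c,n)
        if not q: print(c,n,None); continue
        m=np.array(q[0]["mask"]); np.save(f"pics/m_{c}_{n}.npy",m)
        P=cloud(c,m,dep); v,u=np.nonzero(m)
        print(c,n,round(q[0]["conf"],2),np.round(q[0]["centre"]),m.sum(),"med",np.round(np.median(P,0),3),"lo",np.round(np.percentile(P,3,axis=0),3),"hi",np.round(np.percentile(P,97,axis=0),3), len(q))
for c,b in (("top",(350,190,420,280)),("top",(240,135,300,255)),("side",(340,170,450,250)),("side",(190,220,360,320))):
    im=np.load(f"pics/{c}0_i.npy")[b[1]:b[3],b[0]:b[2],::-1]
    f=int(min(800/im.shape[1],600/im.shape[0])); cv2.imwrite(f"pics/crop_{c}_{b[0]}.png",cv2.resize(im,None,fx=f,fy=f,interpolation=cv2.INTER_NEAREST)); print(f)
E
```

```text
top block None
top jig 0.71 [272. 200.] 2385 med [ 0.589 -0.064  0.011] lo [ 0.475 -0.091  0.005] hi [ 0.704 -0.028  0.05 ] 1
top rail 0.65 [268. 194.] 691 med [ 0.593 -0.059  0.047] lo [ 0.502 -0.071  0.042] hi [ 0.682 -0.048  0.051] 1
top tray 0.66 [379. 237.] 1288 med [ 0.476 -0.348  0.004] lo [ 0.423 -0.398 -0.001] hi [ 0.536 -0.309  0.011] 1
top eraser 0.49 [318. 268.] 101 med [ 0.397 -0.182  0.013] lo [ 0.383 -0.195  0.008] hi [ 0.413 -0.169  0.018] 1
top screwdriver 0.61 [418. 187.] 159 med [ 0.602 -0.45   0.016] lo [ 0.578 -0.476  0.009] hi [ 0.64  -0.408  0.022] 2
top test_weight 0.45 [354. 167.] 52 med [ 0.665 -0.285  0.035] lo [ 0.657 -0.293  0.019] hi [ 0.673 -0.277  0.04 ] 1
top solvent_bottle 0.7 [376. 135.] 322 med [ 0.727 -0.327  0.073] lo [ 0.715 -0.349  0.011] hi [ 0.748 -0.309  0.109] 1
top tape_roll 0.67 [313. 132.] 357 med [ 0.772 -0.173  0.024] lo [ 0.745 -0.199  0.007] hi [ 0.802 -0.145  0.029] 1
top parts_tin 0.62 [248. 123.] 1285 med [ 0.788 -0.011  0.031] lo [ 0.755 -0.069  0.013] hi [0.824 0.048 0.035] 1
side block 0.66 [238. 217.] 657 med [ 0.767 -0.165  0
[... 312 characters left out ...]
973 med [ 0.461 -0.338  0.003] lo [ 0.421 -0.39   0.   ] hi [ 0.538 -0.302  0.008] 1
side eraser 0.73 [397. 273.] 217 med [ 0.393 -0.175  0.011] lo [ 0.378 -0.192  0.001] hi [ 0.413 -0.164  0.013] 1
side screwdriver 0.67 [365. 178.] 195 med [ 0.6   -0.446  0.013] lo [ 0.578 -0.472  0.004] hi [ 0.63  -0.418  0.019] 3
side test_weight None
side solvent_bottle 0.57 [290. 173.] 712 med [ 0.728 -0.317  0.052] lo [ 0.716 -0.337  0.005] hi [ 0.75  -0.306  0.111] 1
side tape_roll 0.56 [239. 215.] 665 med [ 0.767 -0.165  0.02 ] lo [ 0.743 -0.196  0.001] hi [ 0.802 -0.14   0.025] 1
side parts_tin 0.9 [182. 242.] 1374 med [ 0.78  -0.021  0.03 ] lo [ 0.753 -0.065  0.005] hi [0.821 0.031 0.032] 1
6
5
7
4
```

```bash
cat > meas.py <<'E'
from h import *
def rect(c,m,z):
    v,u=np.nonzero(m)
    # use contour on filled mask in world plane
    P=atz(c,np.c_[u,v],z)[:,:2].astype(np.float32)
    (cx,cy),(w,h),a=cv2.minAreaRect(P); 
    return np.round([cx,cy,w,h],4),round(a,1)
def big(m):
    n,l,s,_=cv2.connectedComponentsWithStats(m.astype(np.uint8)); 
    return l==1+np.argmax(s[1:,4])
if __name__=="__main__":
  for c in ("top","side"):
    im=np.load(f"pics/{c}0_i.npy"); dep=np.load(f"pics/{c}0_d.npy"); hsv=cv2.cvtColor(im,cv2.COLOR_RGB2HSV)
    b=cv2.inRange(hsv,(105,150,60),(130,255,255))>0
    if c=="top": b[:,:360]=0;b[260:]=0
    else: b[240:]=0; b[:,:350]=0; b[:,450:]=0
    b=big(b); P=cloud(c,b,dep); print(c,"blue",b.sum(),np.round(np.percentile(P,[3,50,97],axis=0),3).tolist())
    t=P[:,2]>0.049+(0.003 if c=="top" else 0)
    tb=np.zeros_like(b); v,u=np.nonzero(b&(dep>0)); tb[v[t],u[t]]=1
    print(" top pts",t.sum(),rect(c,tb,0.057),np.round(P[t].mean(0),4))
    o=cv2.inRange(hsv,(3,120,60),(18,255,255))>0
    o&= np.load(f"pics/m_{c}_jig.npy")
    o=big(o); Q=cloud(c,o,dep); print(" rail",o.sum(),np.median(Q[:,2]),rect(c,o,0.046),np.round(atz(c,np.argwhere(o)[:,::-1],0.046).mean(0),4))
    j=np.load(f"pics/m_{c}_jig.npy"); rd=(cv2.inRange(hsv,(0,120,60),(3,255,255))|cv2.inRange(hsv,(172,120,60),(180,255,255)))>0
    rd=j&rd; 
    if rd.sum(): R=cloud(c,rd,dep); print(" red",rd.sum(),np.round(np.percentile(R,[3,50,97],axis=0),3).tolist())
    tr=np.load(f"pics/m_{c}_tray.npy"); print(" tray",rect(c,tr,0.005))
E
python3 meas.py
```

```text
top blue 220 [[0.459, -0.371, 0.011], [0.481, -0.357, 0.056], [0.505, -0.344, 0.062]]
 top pts 149 (array([ 0.4843, -0.3596,  0.0432,  0.0214]), 4.3) [ 0.4839 -0.3597  0.0574]
 rail 728 0.046739644141570835 (array([ 0.5905, -0.0575,  0.026 ,  0.2045]), 89.0) [ 0.5895 -0.0577  0.046 ]
 red 72 [[0.475, -0.078, 0.036], [0.481, -0.057, 0.041], [0.486, -0.037, 0.045]]
 tray (array([ 0.4796, -0.3525,  0.0907,  0.12  ]), 79.9)
side blue 462 [[0.46, -0.365, 0.009], [0.479, -0.35, 0.033], [0.502, -0.342, 0.058]]
 top pts 133 (array([ 0.4803, -0.3508,  0.0424,  0.0291]), 3.8) [ 0.4815 -0.3545  0.055 ]
 rail 1343 0.04504469278259948 (array([ 0.5885, -0.0506,  0.0342,  0.2092]), 89.4) [ 0.5821 -0.0513  0.046 ]
 red 323 [[0.475, -0.075, 0.011], [0.476, -0.05, 0.03], [0.487, -0.034, 0.04]]
 tray (array([ 0.4797, -0.3509,  0.098 ,  0.1236]), 80.3)
```

View pics/crop_top_350.png

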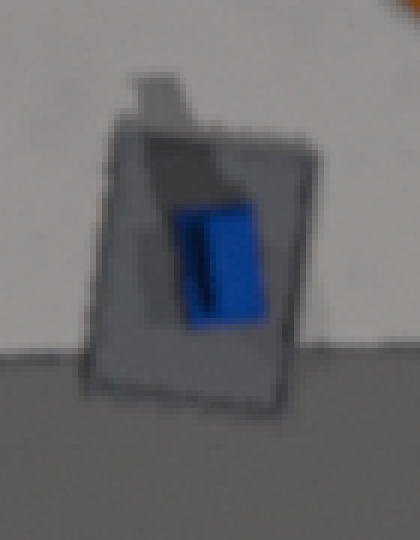

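View pics/crop_side_340.png

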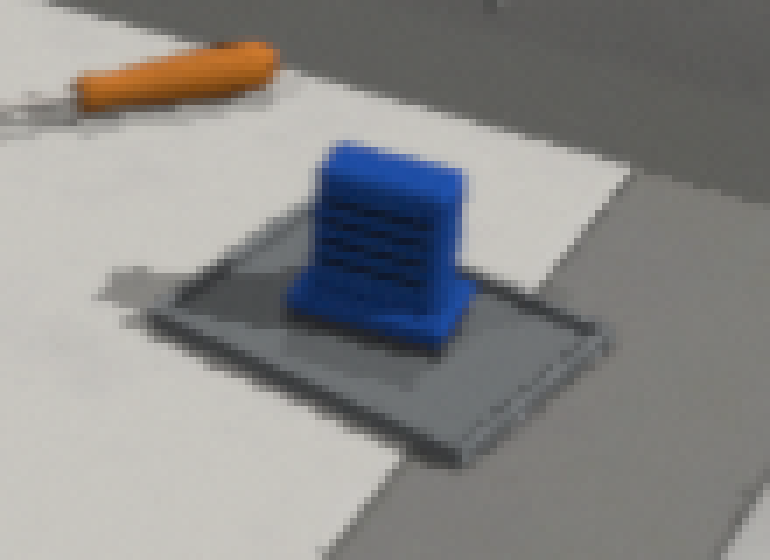

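View pics/crop_top_240.png

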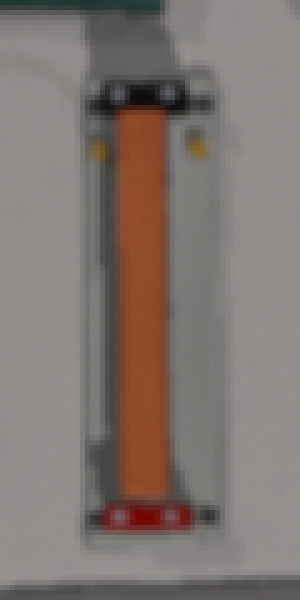

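View pics/crop_side_190.png

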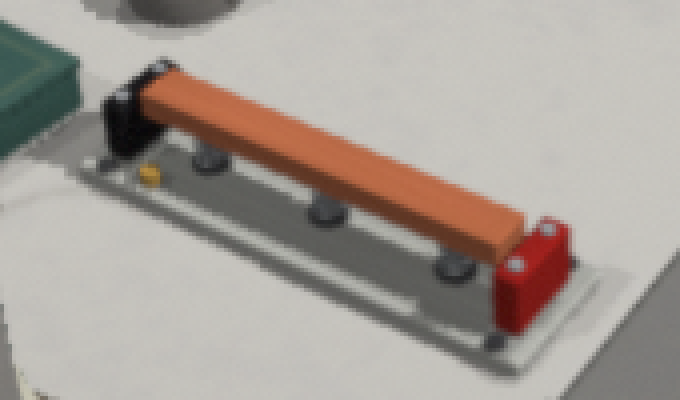

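```bash
cat > fit.py <<'E'
from meas import *
from scipy.optimize import minimize
def box(x0,x1,y0,y1,z0,z1): return np.array([[x,y,z] for x in(x0,x1) for y in(y0,y1) for z in(z0,z1)])
def sil(c,boxes,p,z):
    S=4; m=np.zeros((400*S,640*S),np.uint8); ca,sa=np.cos(p[2]),np.sin(p[2])
    R=np.array([[ca,-sa,0],[sa,ca,0],[0,0,1]])
    for b in boxes:
        q=proj(c,b@R.T+[p[0],p[1],z]); h=cv2.convexHull(((q+.5)*S-.5).round().astype(np.int32)); cv2.fillConvexPoly(m,h,255)
    return cv2.resize(m,(640,400),interpolation=cv2.INTER_AREA)/255.
def fit(c,boxes,p0,z,mask):
    f=lambda p: np.abs(sil(c,boxes,[p[0]/100,p[1]/100,p[2]/10],z)-mask).sum()
    x0=np.array([p0[0]*100,p0[1]*100,p0[2]*10])
    best=minimize(f,x0,method="Nelder-Mead",options=dict(initial_simplex=np.vstack([x0,x0+[1,0,0],x0+[0,1,0],x0+[0,0,1]]),xatol=.005,fatol=.1))
    p=best.x; return np.round([p[0]/100,p[1]/100,np.degrees(p[2]/10)],4),round(best.fun,1),round(f(x0),1)
BL=[box(-.022,.022,-.011,.011,.01,.054),box(-.026,.026,-.017,.017,0.003,.01)]
if __name__=="__main__":
  for c in ("top","side"):
    im=np.load(f"pics/{c}0_i.npy"); hsv=cv2.cvtColor(im,cv2.COLOR_RGB2HSV)
    b=cv2.inRange(hsv,(105,130,30),(130,255,255))>0
    if c=="top": b[:,:360]=0;b[260:]=0
    else: b[240:]=0; b[:,:350]=0; b[:,450:]=0
    b=cv2.morphologyEx(big(b).astype(np.uint8),cv2.MORPH_CLOSE,np.ones((5,5)))
    print(c,"block",b.sum(),fit(c,BL,[.483,-.357,.06],.003,b))
    o=cv2.inRange(hsv,(3,120,60),(18,255,255))>0
    o=big(o&np.load(f"pics/m_{c}_jig.npy"))
    for th in (.006,.008,.010,.012):
        print(" rail",th,o.sum(),fit(c,[box(-.1,.1,-.012,.012,.046-th,.046)],[.59,-.056,0],0,o))
    t=np.load(f"pics/m_{c}_tray.npy"); t=cv2.morphologyEx(t.astype(np.uint8)|b,cv2.MORPH_CLOSE,np.ones((9,9)))
    print(" tray",fit(c,[box(-.059,.059,-.044,.044,0,.007)]+([] ),[.48,-.352,-.17],0,t))
E
python3 fit.py
```

```text
top block 261 (array([ 0.4829, -0.3598,  4.7626]), np.float64(21.5), np.float64(53.5))
 rail 0.006 728 (array([ 0.5911, -0.0582, -1.0091]), np.float64(69.8), np.float64(111.9))
 rail 0.008 728 (array([ 0.5918, -0.057 , -0.8571]), np.float64(84.0), np.float64(111.9))
 rail 0.01 728 (array([ 0.5925, -0.0574, -0.5057]), np.float64(70.9), np.float64(107.5))
 rail 0.012 728 (array([ 0.5926, -0.0573, -0.4438]), np.float64(89.0), np.float64(109.1))
 tray (array([  0.4799,  -0.3537, -10.3059]), np.float64(52.9), np.float64(76.9))
side block 536 (array([ 0.4842, -0.3601, 12.597 ]), np.float64(85.1), np.float64(106.3))
 rail 0.006 1343 (array([ 0.5884, -0.054 , -0.4258]), np.float64(113.0), np.float64(191.3))
 rail 0.008 1343 (array([ 0.5901, -0.0552, -0.7001]), np.float64(80.3), np.float64(121.6))
 rail 0.01 1343 (array([ 0.5902, -0.056 , -0.6847]), np.float64(83.5), np.float64(107.1))
 rail 0.012 1343 (array([ 0.5914, -0.0571, -0.8104]), np.float64(134.9), np.float64(160.2))
 tray (array([  0.4799,  -0.3541, -10.8182]), np.float64(254.5), np.float64(273.1))
```

Emit:
{"op": "move_arm", "data": {"series": [[[0,0,0,0,0,0.9,1],[0,0,0,0,0,0.9,1],[0,0,-1,0.4,-0.8,0,1],[0,0,-1,0.4,-0.8,0,1],[0,0,-1,0.4,-0.8,0,1],[0,0,-1,0.4,-0.8,0,1],[0,0,-1,0.4,-0.8,0,1],[0,0,-1,0.4,-0.8,0,1],[0,0,-1,0.4,-0.8,0,1],[0,0,-1,0.4,-0.8,0,1],[0,0,-1,0.4,-0.8,0,1],[0,0,-1,0.4,-0.8,0,1]]]}}

```text
time_s: 2.6
tcp_pos: [0.3942, 0.1126, 0.4042]
ee_rot: [[0.006, -0.994, 0.108], [0.005, 0.108, 0.994], [-1.0, -0.005, 0.005]]
wrist_force: [1.7, 0.9, -0.8]
gripper_width: 1.0
```

Emit:
{"op": "move_arm", "data": {"series": [[[0,0,-1,0.15,-0.79,0,1],[0,0,-1,0.15,-0.79,0,1],[0,0,-1,0.15,-0.79,0,1],[0,0,-1,0.15,-0.79,0,1],[0,0,-1,0.15,-0.79,0,1],[0,0,-1,0.15,-0.79,0,1],[0,0,-1,0.15,-0.79,-0.2,1],[0,0,-1,0.15,-0.79,-0.4,1],[0,0,-1,0.15,-0.79,-0.5,1],[0,0,-0.9,0.15,-0.79,-0.5,1],[0,0,0,0,0,-0.8,1],[0,0,0,0,0,-0.4,1],[0,0,0,0,0,0,1]]]}}

```text
time_s: 4.22
tcp_pos: [0.4844, -0.3827, 0.2329]
ee_rot: [[0.012, -0.025, 1.0], [-0.012, 1.0, 0.025], [-1.0, -0.012, 0.012]]
wrist_force: [0.3, 0.5, -0.3]
gripper_width: 1.0
```

```bash
python3 - <<'E'
from h import *
s=r.sense()
for k in("joints","tcp_pos","ee_rot","wrist_force"): print(k,np.round(s[k],4).tolist())
im,d=viewer.capture("side"); cv2.imwrite("pics/side1.png",im[:,:,::-1])
E
```

```text
joints [-23.1645, 23.5503, -6.2833, 0.4153, -59.2599, -65.5965]
tcp_pos [0.4844, -0.3827, 0.2329]
ee_rot [[0.0121, -0.0252, 0.9996], [-0.012, 0.9996, 0.0253], [-0.9999, -0.0123, 0.0118]]
wrist_force [0.2719, 0.5118, -0.3141]
```

View pics/side1.png

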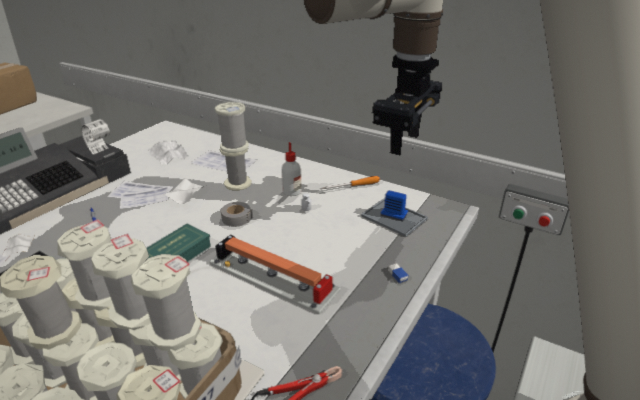

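```bash
cat >> h.py <<'E'
def delta(pos,yaw):
    """remaining shift (mm) and turn (units of 8deg) to tcp pos, tool down, tool-y heading yaw+90 deg"""
    from scipy.spatial.transform import Rotation as Ro
    s=r.sense(); R=np.array(s["ee_rot"]); a=np.radians(yaw)
    x=[0,0,-1]; y=[-np.sin(a),np.cos(a),0]; T=np.c_[x,y,np.cross(x,y)]
    w=(Ro.from_matrix(T)*Ro.from_matrix(R).inv()).as_rotvec(degrees=True)
    d=(np.array(pos)-s["tcp_pos"])*1000
    print("t",round(s["time_s"],2),"tcp",np.round(s["tcp_pos"],4),"F",np.round(s["wrist_force"],1),"w",round(s["gripper_width"],3))
    print("turn/8:",np.round(w/8,3),"shift mm",np.round(d,1),"units",np.round(d/60,3))
E
python3 -c "
from h import *
delta([.483,-.3595,.087],4.5)"
```

```text
t 4.28 tcp [ 0.485  -0.3829  0.2343] F [0.6 0.6 0.7] w 1.006
turn/8: [0.092 0.105 0.379] shift mm [  -2.    23.4 -147.3] units [-0.034  0.39  -2.454]
```

Emit:
{"op": "move_arm", "data": {"series": [[[0.09,0.1,0.38,-0.03,0.39,0,1],[0,0,0,0,0,-0.5,1],[0,0,0,0,0,-0.5,1],[0,0,0,0,0,-0.3,1],[0,0,0,0,0,0,1],[0,0,0,0,0,0,1]]]}}

```text
time_s: 5.03
tcp_pos: [0.4884, -0.3552, 0.1669]
ee_rot: [[0.018, -0.093, 0.996], [-0.007, 0.996, 0.093], [-1.0, -0.009, 0.018]]
wrist_force: [0.6, -0.4, 1.1]
gripper_width: 1.005
```

```bash
python3 -c "
from h import *
im,d=viewer.capture('side'); cv2.imwrite('pics/side2.png',cv2.resize(im[100:250,320:480,::-1],None,fx=4,fy=4))
im,d=viewer.capture('top'); cv2.imwrite('pics/top2.png',cv2.resize(im[160:310,320:480,::-1],None,fx=4,fy=4))
delta([.483,-.3595,.087],4.5)"
```

```text
t 5.12 tcp [ 0.4882 -0.3554  0.1667] F [-0.4  0.2 -0.4] w 1.002
turn/8: [ 0.053  0.13  -0.099] shift mm [ -5.2  -4.1 -79.7] units [-0.087 -0.069 -1.328]
```

View pics/side2.png

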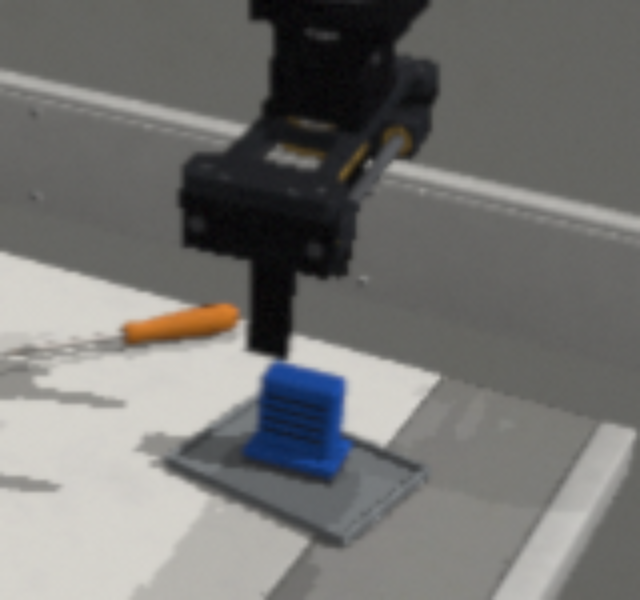

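View pics/top2.png

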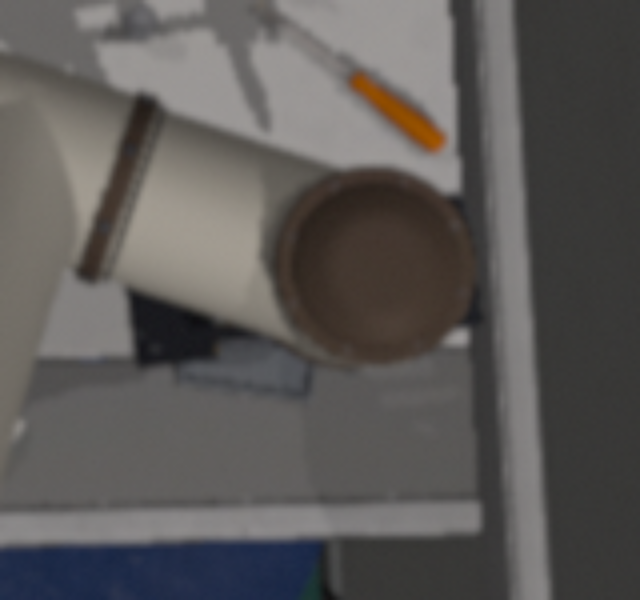

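```bash
python3 -c "
from h import *
print(proj('side',[[.488,-.305,.097],[.488,-.405,.097],[.483,-.3595,.057]]))"
```

```text
[[384.24213656 187.8761273 ]
 [403.68727192 168.1389554 ]
 [395.88736715 193.65502475]]
```

Emit:
{"op": "move_arm", "data": {"series": [[[0.05,0.12,-0.1,-0.09,-0.07,0,1],[0,0,0,0,0,0,1],[0,0,0,0,0,-0.25,1],[0,0,0,0,0,0,1]]]}}

```text
time_s: 5.62
tcp_pos: [0.4825, -0.3601, 0.152]
ee_rot: [[0.002, -0.077, 0.997], [-0.0, 0.997, 0.077], [-1.0, -0.001, 0.002]]
wrist_force: [0.1, -0.5, 0.1]
gripper_width: 1.0
```

```bash
python3 -c "
from h import *
delta([.483,-.3595,.087],4.5)"
```

```text
t 5.62 tcp [ 0.4825 -0.3601  0.152 ] F [ 0.1 -0.5  0.1] w 1.0
turn/8: [0.004 0.015 0.011] shift mm [  0.5   0.6 -65. ] units [ 0.008  0.01  -1.084]
```

Emit:
{"op": "move_arm", "data": {"series": [[[0,0,0,0,0,-0.2,1],[0,0,0,0,0,-0.2,1],[0,0,0,0,0,-0.2,1],[0,0,0,0,0,-0.2,1],[0,0,0,0,0,-0.2,1],[0,0,0,0,0,0,1],[0,0,0,0,0,0,1]]]}}

```text
time_s: 6.5
tcp_pos: [0.4821, -0.3599, 0.0862]
ee_rot: [[-0.0, -0.077, 0.997], [0.0, 0.997, 0.077], [-1.0, 0.0, -0.0]]
wrist_force: [-0.3, 0.7, -0.2]
gripper_width: 1.001
```

```bash
python3 -c "
from h import *
delta([.483,-.3595,.087],4.5)
im,d=viewer.capture('side'); cv2.imwrite('pics/side3.png',cv2.resize(im[100:250,320:480,::-1],None,fx=4,fy=4))"
```

```text
t 6.5 tcp [ 0.4821 -0.3599  0.0862] F [-0.3  0.7 -0.2] w 1.001
turn/8: [-0.002 -0.003  0.009] shift mm [0.9 0.4 0.8] units [0.014 0.007 0.013]
```

View pics/side3.png

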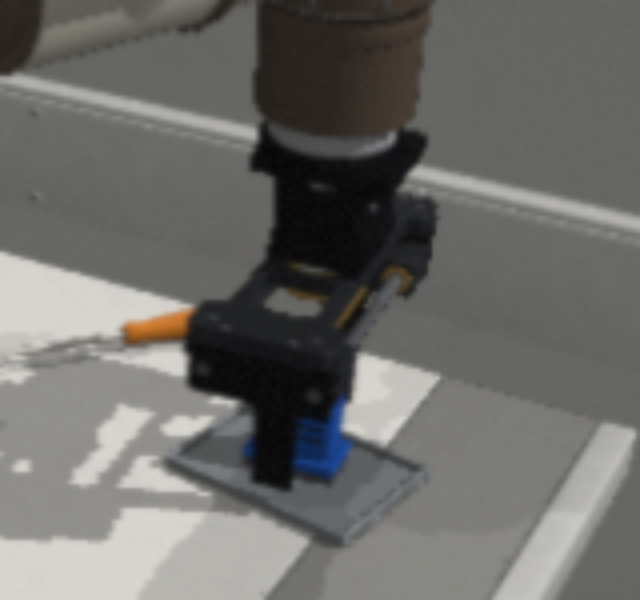

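Emit:
{"op": "move_arm", "data": {"series": [[[0,0,0,0,0,0.02,0],[0,0,0,0,0,0,0],[0,0,0,0,0,0,0],[0,0,0,0,0,0,0],[0,0,0,0,0,0,0],[0,0,0,0,0,0,0],[0,0,0,0,0,0,0],[0,0,0,0,0,0,0]]]}}

```text
time_s: 7.55
tcp_pos: [0.4827, -0.3601, 0.0891]
ee_rot: [[0.002, -0.077, 0.997], [-0.001, 0.997, 0.077], [-1.0, -0.001, 0.002]]
wrist_force: [0.9, 0.0, 0.4]
gripper_width: 0.249
```

```bash
python3 -c "
from h import *
delta([.483,-.3595,.087],4.5)"
```

```text
t 7.55 tcp [ 0.4827 -0.3601  0.0891] F [0.9 0.  0.4] w 0.249
turn/8: [0.005 0.016 0.009] shift mm [ 0.3  0.6 -2.1] units [ 0.006  0.011 -0.034]
```

Emit:
{"op": "move_arm", "data": {"series": [[[0,0,0,0,0,0.3,0],[0,0,0,0,0,0.5,0],[0,0,0,0,0,0.6,0],[0,0,0,0,0,0.4,0],[0,0,-0.08,0.08,0.3,0,0],[0,0,-0.08,0.08,0.6,0,0],[0,0,-0.08,0.08,0.7,0,0],[0,0,-0.08,0.08,0.7,0,0],[0,0,-0.08,0.08,0.7,0,0],[0,0,-0.08,0.08,0.7,0,0],[0,0,-0.08,0.08,0.6,0,0],[0,0,-0.09,0.08,0.3,0,0],[0,0,0,0,0,0,0],[0,0,0,0,0,0,0]]]}}

```text
time_s: 9.3
tcp_pos: [0.5149, -0.0741, 0.1927]
ee_rot: [[-0.012, 0.022, 1.0], [0.007, 1.0, -0.022], [-1.0, 0.007, -0.012]]
wrist_force: [-0.5, -0.0, -2.3]
gripper_width: 0.252
```

```bash
python3 -c "
from h import *
delta([.5225,-.0557,.145],-.7)"
```

```text
t 9.3 tcp [ 0.5149 -0.0741  0.1927] F [-0.5 -0.  -2.3] w 0.252
turn/8: [-0.053 -0.085  0.069] shift mm [  7.6  18.4 -47.7] units [ 0.127  0.306 -0.796]
```

Emit:
{"op": "move_arm", "data": {"series": [[[-0.05,-0.08,0.07,0.13,0.31,0,0],[0,0,0,0,0,-0.25,0],[0,0,0,0,0,-0.25,0],[0,0,0,0,0,-0.2,0],[0,0,0,0,0,0,0],[0,0,0,0,0,0,0],[0,0,0,0,0,0,0]]]}}

```text
time_s: 10.18
tcp_pos: [0.5205, -0.0601, 0.1472]
ee_rot: [[-0.005, 0.019, 1.0], [-0.0, 1.0, -0.019], [-1.0, -0.0, -0.005]]
wrist_force: [-0.8, 0.3, -1.7]
gripper_width: 0.251
```

```bash
python3 -c "
from h import *
delta([.5225,-.0557,.145],-.7)
im,d=viewer.capture('side'); cv2.imwrite('pics/side4.png',cv2.resize(im[180:330,190:390,::-1],None,fx=4,fy=4)); np.save('pics/side4.npy',im)
im,d=viewer.capture('top'); cv2.imwrite('pics/top4.png',cv2.resize(im[130:280,200:400,::-1],None,fx=4,fy=4))"
```

```text
t 10.18 tcp [ 0.5205 -0.0601  0.1472] F [-0.8  0.3 -1.7] w 0.251
turn/8: [ 0.001 -0.037  0.049] shift mm [ 2.   4.4 -2.2] units [ 0.034  0.074 -0.037]
```

View pics/side4.png

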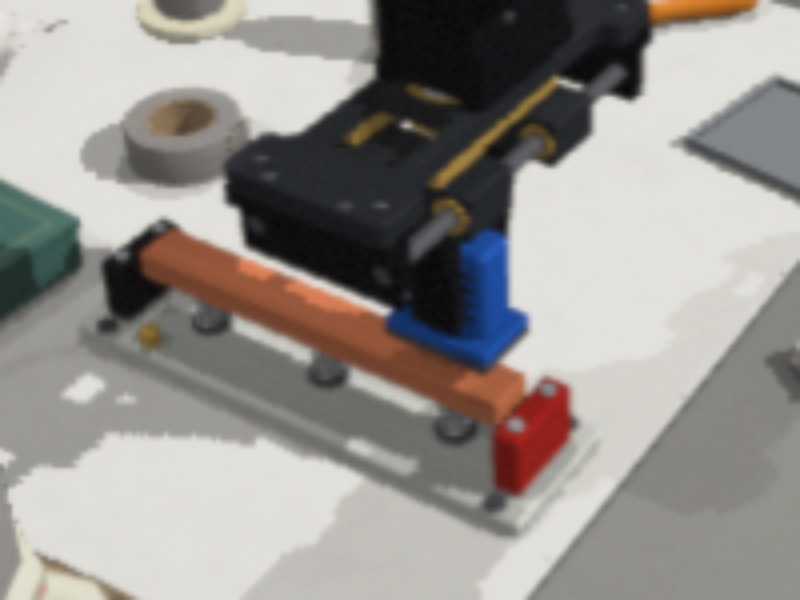

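View pics/top4.png

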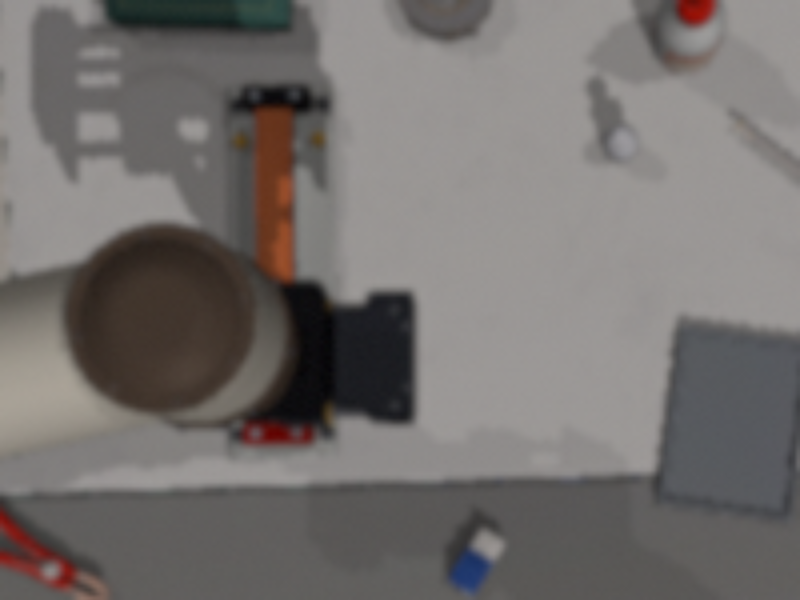

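Emit:
{"op": "move_arm", "data": {"series": [[[0,-0.04,0.05,0.04,0.08,0,0],[0,0,0,0,0,0,0],[0,0,0,0,0,-0.1,0],[0,0,0,0,0,0,0],[0,0,0,0,0,0,0]]]}}

```text
time_s: 10.9
tcp_pos: [0.5234, -0.0545, 0.1415]
ee_rot: [[0.002, 0.011, 1.0], [0.0, 1.0, -0.011], [-1.0, 0.0, 0.002]]
wrist_force: [0.7, 0.5, -1.0]
gripper_width: 0.253
```

```bash
python3 -c "
from h import *
delta([.5225,-.0557,.126],-.7)"
```

```text
t 10.9 tcp [ 0.5234 -0.0545  0.1415] F [ 0.7  0.5 -1. ] w 0.253
turn/8: [-0.001  0.017 -0.011] shift mm [ -0.9  -1.2 -15.5] units [-0.015 -0.02  -0.258]
```

Emit:
{"op": "move_arm", "data": {"series": [[[0,0,0,0,0,-0.1,0],[0,0,0,0,0,-0.06,0],[0,0,0,0,0,-0.04,0],[0,0,0,0,0,0,0]]]}}

```text
time_s: 11.4
tcp_pos: [0.5234, -0.0545, 0.1293]
ee_rot: [[0.002, 0.01, 1.0], [-0.0, 1.0, -0.01], [-1.0, -0.0, 0.002]]
wrist_force: [-1.5, 1.4, 2.6]
gripper_width: 0.251
```

```bash
python3 -c "
from h import *
delta([.5225,-.0557,.126],-.7)"
```

```text
t 11.4 tcp [ 0.5234 -0.0545  0.1293] F [-1.5  1.4  2.6] w 0.251
turn/8: [ 0.001  0.017 -0.012] shift mm [-0.9 -1.2 -3.3] units [-0.015 -0.02  -0.056]
```

Emit:
{"op": "move_arm", "data": {"series": [[[0,0,0,0,0,-0.05,0],[0,0,0,0,0,0,0],[0,0,0,0,0,0,0]]]}}

```text
time_s: 11.78
tcp_pos: [0.5235, -0.0545, 0.1272]
ee_rot: [[0.003, 0.01, 1.0], [-0.0, 1.0, -0.01], [-1.0, -0.0, 0.003]]
wrist_force: [-1.3, 1.3, 3.8]
gripper_width: 0.25
```

```bash
python3 -c "
from h import *
delta([.5225,-.0557,.126],-.7)
im,d=viewer.capture('side'); cv2.imwrite('pics/side5.png',cv2.resize(im[180:330,190:390,::-1],None,fx=4,fy=4)); np.save('pics/side5.npy',im)
r_=r.sense(); print(r_['wrist_force'])"
```

```text
t 11.78 tcp [ 0.5235 -0.0545  0.1272] F [-1.3  1.3  3.8] w 0.25
turn/8: [ 0.002  0.022 -0.015] shift mm [-1.  -1.2 -1.2] units [-0.017 -0.019 -0.019]
[-2.0710758   0.93644626  3.61342845]
```

View pics/side5.png

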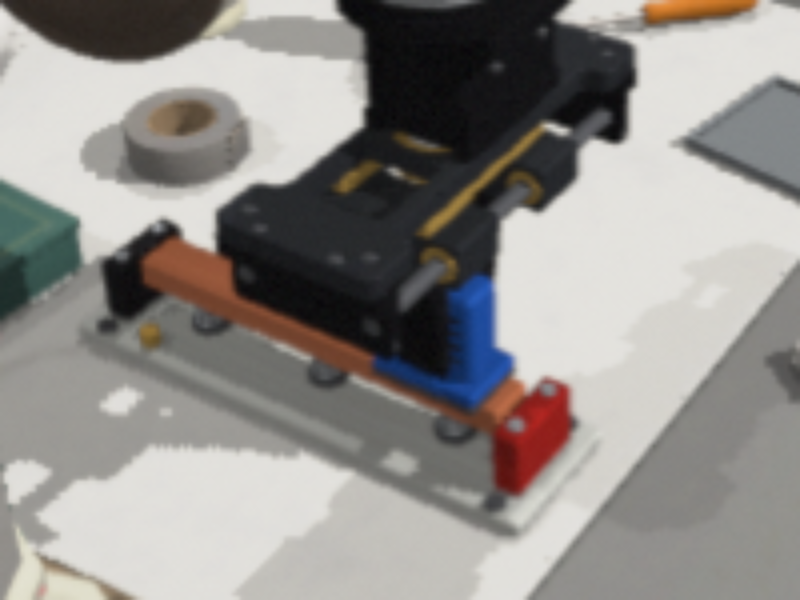

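Emit:
{"op": "move_arm", "data": {"series": [[[0,0,0,0.07,0,-0.02,0],[0,0,0,0.07,0,0,0],[0,0,0,0.07,0,0,0],[0,0,0,0.07,0,0,0]]]}}

```text
time_s: 12.32
tcp_pos: [0.5403, -0.055, 0.1258]
ee_rot: [[0.0, 0.01, 1.0], [-0.001, 1.0, -0.01], [-1.0, -0.001, 0.0]]
wrist_force: [-2.9, 0.3, 4.9]
gripper_width: 0.253
```

```bash
python3 -c "
from h import *
delta([.6605,-.0573,.126],-.7)"
```

```text
t 12.32 tcp [ 0.5403 -0.055   0.1258] F [-2.9  0.3  4.9] w 0.253
turn/8: [ 0.006  0.002 -0.014] shift mm [120.2  -2.3   0.2] units [ 2.004 -0.039  0.003]
```

Emit:
{"op": "move_arm", "data": {"series": [[[0,0,0,0.07,0,0,0],[0,0,0,0.07,0,0,0],[0,0,0,0.07,-0.01,0,0],[0,0,0,0.07,0,0,0],[0,0,0,0.07,0,0,0]]]}}

```text
time_s: 12.95
tcp_pos: [0.563, -0.0557, 0.1259]
ee_rot: [[0.0, 0.01, 1.0], [-0.001, 1.0, -0.01], [-1.0, -0.001, 0.0]]
wrist_force: [-3.0, -0.3, 3.5]
gripper_width: 0.249
```

```bash
python3 -c "
from h import *
delta([.6605,-.0573,.126],-.7)"
```

```text
t 12.95 tcp [ 0.563  -0.0557  0.1259] F [-3.  -0.3  3.5] w 0.249
turn/8: [ 0.007  0.003 -0.014] shift mm [97.5 -1.6  0.1] units [ 1.626 -0.027  0.002]
```

Emit:
{"op": "move_arm", "data": {"series": [[[0,0,0,0.07,0,0,0],[0,0,0,0.07,0,0,0],[0,0,0,0.07,0,0,0],[0,0,0,0.07,0,0,0],[0,0,0,0.07,0,0,0],[0,0,0,0.07,0,0,0]]]}}

```text
time_s: 13.7
tcp_pos: [0.59, -0.0557, 0.1259]
ee_rot: [[0.001, 0.01, 1.0], [-0.001, 1.0, -0.01], [-1.0, -0.001, 0.001]]
wrist_force: [-3.2, -0.5, 4.3]
gripper_width: 0.248
```

```bash
python3 -c "
from h import *
delta([.6605,-.0573,.126],-.7)
im,d=viewer.capture('side'); cv2.imwrite('pics/side6.png',cv2.resize(im[180:330,190:390,::-1],None,fx=4,fy=4))
print(r.sense()['wrist_force'])"
```

```text
t 13.7 tcp [ 0.59   -0.0557  0.1259] F [-3.2 -0.5  4.3] w 0.248
turn/8: [ 0.008  0.004 -0.014] shift mm [70.5 -1.6  0.1] units [ 1.175 -0.026  0.002]
[-1.94779886  0.15769893  4.25485261]
```

View pics/side6.png

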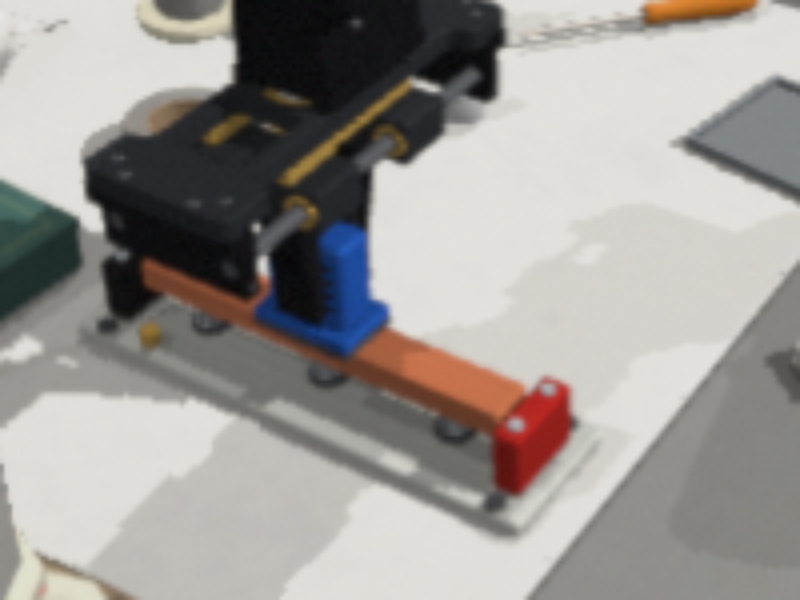

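Block is centred on the rail at mid-stroke (crop ~(325,325)), and the rail sits flush with the red block's top. Continuing.

Emit:
{"op": "move_arm", "data": {"series": [[[0,0,0,0.07,0,0,0],[0,0,0,0.07,-0.01,0,0],[0,0,0,0.07,0,0,0],[0,0,0,0.07,0,0,0],[0,0,0,0.07,0,0,0],[0,0,0,0.07,0,0,0],[0,0,0,0.07,0,0,0],[0,0,0,0.07,0,0,0]]]}}

```text
time_s: 14.75
tcp_pos: [0.6265, -0.0563, 0.126]
ee_rot: [[0.001, 0.01, 1.0], [-0.001, 1.0, -0.01], [-1.0, -0.001, 0.001]]
wrist_force: [-3.2, -1.1, 4.2]
gripper_width: 0.249
```

```bash
python3 -c "
from h import *
delta([.6605,-.0573,.126],-.7)"
```

```text
t 14.75 tcp [ 0.6265 -0.0563  0.126 ] F [-3.2 -1.1  4.2] w 0.249
turn/8: [ 0.009  0.008 -0.016] shift mm [34. -1.  0.] units [ 0.567 -0.016  0.   ]
```

Emit:
{"op": "move_arm", "data": {"series": [[[0,0,0,0.07,-0.01,0,0],[0,0,0,0.07,0,0,0],[0,0,0,0.07,0,0,0],[0,0,0,0.07,0,0,0],[0,0,0,0.07,0,0,0],[0,0,0,0.07,0,0,0],[0,0,0,0.07,0,0,0],[0,0,0,0.06,0,0,0],[0,0,0,0,0,0,0],[0,0,0,0,0,0,0]]]}}

```text
time_s: 16.0
tcp_pos: [0.6625, -0.057, 0.1261]
ee_rot: [[0.002, 0.01, 1.0], [-0.001, 1.0, -0.01], [-1.0, -0.001, 0.002]]
wrist_force: [-3.0, 0.1, 5.1]
gripper_width: 0.251
```

```bash
python3 -c "
from h import *
delta([.6605,-.0573,.126],-.7)
im,d=viewer.capture('side'); cv2.imwrite('pics/side7.png',cv2.resize(im[180:330,190:390,::-1],None,fx=4,fy=4))"
```

```text
t 16.0 tcp [ 0.6625 -0.057   0.1261] F [-3.   0.1  5.1] w 0.251
turn/8: [ 0.009  0.016 -0.017] shift mm [-2.  -0.3 -0.1] units [-0.033 -0.005 -0.002]
```

View pics/side7.png

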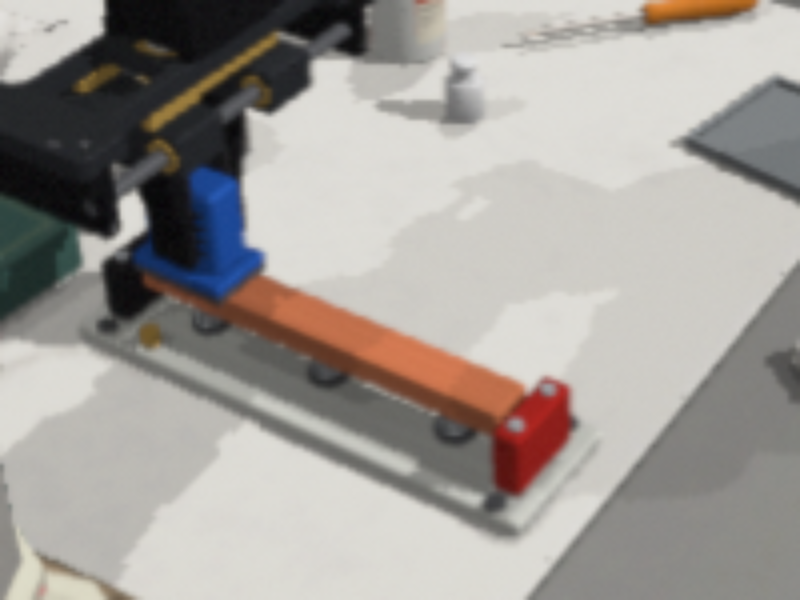

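Emit:
{"op": "move_arm", "data": {"series": [[[0,0,0,0,0,0.2,0],[0,0,0,0,0,0.4,0],[0,0,0,0,0,0.5,0],[0,0,0,0,0,0.2,0],[0,0,-0.13,-0.2,-0.3,0,0],[0,0,-0.13,-0.35,-0.55,0,0],[0,0,-0.13,-0.4,-0.65,0,0],[0,0,-0.13,-0.4,-0.65,0,0],[0,0,-0.13,-0.4,-0.65,0,0],[0,0,-0.13,-0.4,-0.65,0,0],[0,0,-0.13,-0.35,-0.6,0,0],[0,0,-0.13,-0.2,-0.3,0,0],[0,0,-0.13,-0.1,-0.1,0,0],[0,0,0,0,0,0,0],[0,0,0,0,0,0,0]]]}}

```text
time_s: 17.92
tcp_pos: [0.4764, -0.332, 0.1911]
ee_rot: [[-0.017, 0.189, 0.982], [0.011, 0.982, -0.189], [-1.0, 0.007, -0.019]]
wrist_force: [0.4, 0.3, -1.9]
gripper_width: 0.248
```

```bash
python3 -c "
from h import *
delta([.480,-.354,.12],-10)"
```

```text
t 17.93 tcp [ 0.4764 -0.332   0.1911] F [ 0.4  0.3 -1.9] w 0.248
turn/8: [-0.076 -0.123  0.112] shift mm [  3.6 -22.  -71.1] units [ 0.061 -0.367 -1.185]
```

Emit:
{"op": "move_arm", "data": {"series": [[[-0.08,-0.12,0.11,0.06,-0.37,0,0],[0,0,0,0,0,-0.3,0],[0,0,0,0,0,-0.3,0],[0,0,0,0,0,-0.3,0],[0,0,0,0,0,-0.2,0],[0,0,0,0,0,0,0],[0,0,0,0,0,0,0],[0,0,0,0,0,0,0]]]}}

```text
time_s: 18.92
tcp_pos: [0.4857, -0.3503, 0.1249]
ee_rot: [[0.005, 0.163, 0.987], [-0.003, 0.987, -0.163], [-1.0, -0.002, 0.006]]
wrist_force: [-0.2, 0.5, -2.4]
gripper_width: 0.247
```

```bash
python3 -c "
from h import *
delta([.480,-.354,.090],-10)"
```

```text
t 18.93 tcp [ 0.4857 -0.3503  0.1249] F [-0.2  0.5 -2.4] w 0.247
turn/8: [ 0.021  0.037 -0.078] shift mm [ -5.7  -3.7 -34.9] units [-0.095 -0.062 -0.582]
```

Emit:
{"op": "move_arm", "data": {"series": [[[0.02,0.04,-0.08,-0.1,-0.06,0,0],[0,0,0,0,0,0,0],[0,0,0,0,0,-0.2,0],[0,0,0,0,0,-0.15,0],[0,0,0,0,0,-0.1,0],[0,0,0,0,0,-0.05,0],[0,0,0,0,0,0,0],[0,0,0,0,0,0,0]]]}}

```text
time_s: 19.92
tcp_pos: [0.4793, -0.3544, 0.0932]
ee_rot: [[-0.0, 0.175, 0.985], [-0.0, 0.985, -0.175], [-1.0, -0.0, -0.0]]
wrist_force: [-0.5, -0.5, -1.5]
gripper_width: 0.249
```

```bash
python3 -c "
from h import *
delta([.480,-.354,.089],-10)
im,d=viewer.capture('side'); cv2.imwrite('pics/side8.png',cv2.resize(im[130:280,320:480,::-1],None,fx=4,fy=4))"
```

```text
t 19.93 tcp [ 0.4793 -0.3544  0.0932] F [-0.5 -0.5 -1.5] w 0.249
turn/8: [ 0.003 -0.001  0.01 ] shift mm [ 0.7  0.4 -4.2] units [ 0.012  0.007 -0.07 ]
```

View pics/side8.png

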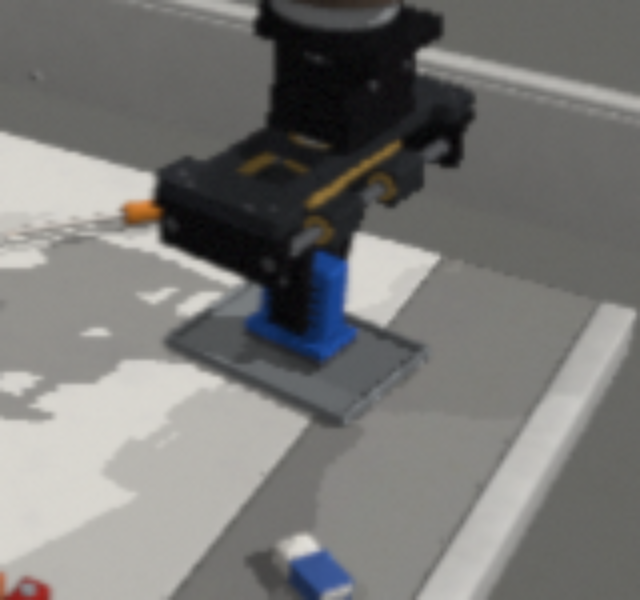

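Block is over the tray's middle (crop ~(300,330)), about 4 mm up. Lowering on.

Emit:
{"op": "move_arm", "data": {"series": [[[0,0,0,0,0,-0.04,0],[0,0,0,0,0,-0.03,0],[0,0,0,0,0,0,0],[0,0,0,0,0,0,0]]]}}

```text
time_s: 20.48
tcp_pos: [0.4795, -0.3545, 0.0894]
ee_rot: [[0.001, 0.175, 0.985], [-0.001, 0.985, -0.175], [-1.0, -0.001, 0.001]]
wrist_force: [0.8, -0.3, -2.9]
gripper_width: 0.25
```

Emit:
{"op": "move_arm", "data": {"series": [[[0,0,0,0,0,-0.02,0],[0,0,0,0,0,0,0],[0,0,0,0,0,0,0]]]}}

```text
time_s: 20.85
tcp_pos: [0.4798, -0.3546, 0.0891]
ee_rot: [[0.002, 0.175, 0.985], [-0.001, 0.985, -0.175], [-1.0, -0.001, 0.002]]
wrist_force: [0.1, 0.1, -1.7]
gripper_width: 0.249
```

Emit:
{"op": "move_arm", "data": {"series": [[[0,0,0,0,0,-0.03,0],[0,0,0,0,0,0,0],[0,0,0,0,0,0,0]]]}}

```text
time_s: 21.22
tcp_pos: [0.48, -0.3546, 0.0891]
ee_rot: [[0.002, 0.174, 0.985], [-0.002, 0.985, -0.174], [-1.0, -0.002, 0.002]]
wrist_force: [0.6, -0.5, -2.8]
gripper_width: 0.253
```

Emit:
{"op": "move_arm", "data": {"series": [[[0,0,0,0,0,-0.03,0],[0,0,0,0,0,-0.03,0]]]}}

```text
time_s: 21.48
tcp_pos: [0.48, -0.3546, 0.089]
ee_rot: [[0.001, 0.173, 0.985], [-0.003, 0.985, -0.173], [-1.0, -0.002, 0.002]]
wrist_force: [-2.9, 2.8, 11.0]
gripper_width: 0.252
```

```bash
python3 -c "
from h import *
for i in range(1):
    delta([.480,-.354,.089],-10); im,d=viewer.capture('side'); delta([.480,-.354,.089],-10)"
```

```text
t 21.48 tcp [ 0.48   -0.3546  0.089 ] F [-2.9  2.8 11. ] w 0.252
turn/8: [ 0.018  0.008 -0.007] shift mm [-0.   0.6 -0. ] units [-0.001  0.01  -0.   ]
t 21.52 tcp [ 0.4801 -0.3546  0.089 ] F [-3.5  4.4 11. ] w 0.248
turn/8: [ 0.019  0.009 -0.008] shift mm [-0.1  0.6 -0. ] units [-0.001  0.01  -0.001]
```

Contact confirmed at z = 0.089 (the same height as at the grasp). Release slowly, then lift.

Emit:
{"op": "move_arm", "data": {"series": [[[0,0,0,0,0,0,0],[0,0,0,0,0,0,0.35],[0,0,0,0,0,0,0.6],[0,0,0,0,0,0,0.9],[0,0,0,0,0,0,0.9],[0,0,0,0,0,0,0.9],[0,0,0,0,0,0,0.9],[0,0,0,0,0,0,0.9]]]}}

```text
time_s: 22.52
tcp_pos: [0.4805, -0.355, 0.0885]
ee_rot: [[0.002, 0.172, 0.985], [-0.003, 0.985, -0.172], [-1.0, -0.003, 0.002]]
wrist_force: [-0.1, -0.8, -0.4]
gripper_width: 0.881
```

Emit:
{"op": "move_arm", "data": {"series": [[[0,0,0,0,0,0.15,0.9],[0,0,0,0,0,0.3,0.9],[0,0,0,0,0,0.5,0.9],[0,0,0,0,0,0.7,0.9],[0,0,0,0,0,0.7,0.9],[0,0,0,0.3,0.8,0.4,0.9],[0,0,0,0.3,0.8,0.2,0.9],[0,0,0,0.2,0.8,0,0.9],[0,0,0,0,0.6,0,0.9],[0,0,0,0,0.3,0,0.9],[0,0,0,0,0,0,0.9],[0,0,0,0,0,0,0.9]]]}}

```text
time_s: 24.02
tcp_pos: [0.5285, -0.1515, 0.28]
ee_rot: [[0.013, 0.173, 0.985], [-0.005, 0.985, -0.173], [-1.0, -0.002, 0.013]]
wrist_force: [0.5, -0.6, 0.1]
gripper_width: 0.9
```

```bash
python3 - <<'E'
from fit import *
delta([.480,-.354,.089],-10)
for c in ("top","side"):
    im,d=viewer.capture(c); cv2.imwrite(f"pics/{c}9.png",im[:,:,::-1])
    hsv=cv2.cvtColor(im,cv2.COLOR_RGB2HSV); b=cv2.inRange(hsv,(105,130,30),(130,255,255))>0
    if c=="top": b[:,:360]=0;b[260:]=0
    else: b[240:]=0; b[:,:350]=0; b[:,450:]=0
    b=cv2.morphologyEx(big(b).astype(np.uint8),cv2.MORPH_CLOSE,np.ones((5,5)))
    print(c,"block",b.sum(),fit(c,BL,[.48,-.355,-.17],.003,b))
    P=cloud(c,b>0,d); print(np.percentile(P[:,2],[2,50,98]))
    for n in("rail","tray"):
        q=spotter.trace(c,n)
        if q: P=cloud(c,np.array(q[0]["mask"]),d); print(n,np.round(np.percentile(P[:,2],[10,50,90]),4))
    for n in ("eraser","screwdriver","test_weight","tape_roll","parts_tin","solvent_bottle"):
        q=spotter.find_in(c,n); print(n,[np.round(q[0]["centre"]),round(q[0]["conf"],2)] if q else None)
E
```

```text
t 24.02 tcp [ 0.5285 -0.1515  0.28  ] F [ 0.5 -0.6  0.1] w 0.9
turn/8: [ 0.033  0.091 -0.003] shift mm [ -48.5 -202.5 -191. ] units [-0.808 -3.374 -3.184]
top block 264 (array([ 0.4804, -0.355 , -9.302 ]), np.float64(19.4), np.float64(21.4))
[0.00538257 0.05468669 0.0611224 ]
rail [0.0332 0.0465 0.0496]
tray [0.001  0.0044 0.0082]
eraser [array([320., 267.]), 0.43]
screwdriver [array([420., 186.]), 0.56]
test_weight [array([420., 190.]), 0.59]
tape_roll [array([312., 130.]), 0.83]
parts_tin [array([249., 122.]), 0.64]
solvent_bottle [array([373., 134.]), 0.55]
side block 541 (array([  0.4809,  -0.3562, -22.4236]), np.float64(95.5), np.float64(106.7))
[0.00772861 0.03251793 0.05800397]
rail [0.0354 0.045  0.0465]
tray [0.0017 0.0033 0.0065]
eraser [array([394., 270.]), 0.78]
screwdriver [array([362., 180.]), 0.54]
test_weight [array([306., 201.]), 0.66]
tape_roll [array([236., 215.]), 0.93]
parts_tin [array([184., 239.]), 0.64]
solvent_bottle [array([290., 176.]), 0.7]
```

View pics/side9.png

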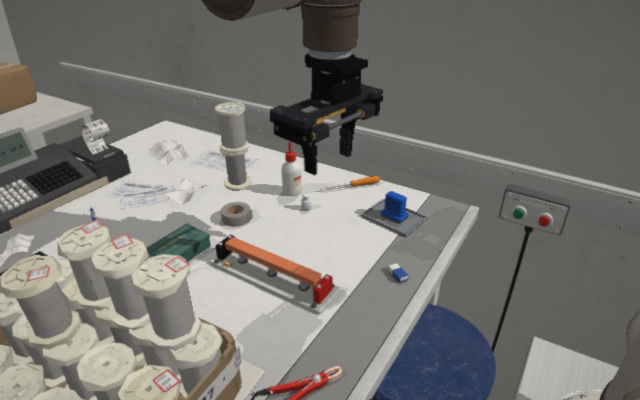

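View pics/top9.png

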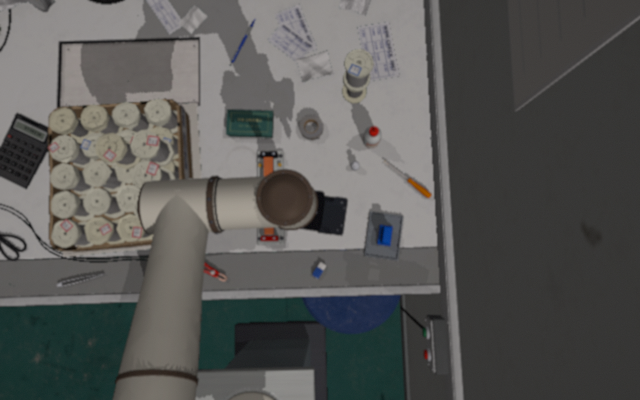

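The block stands upright in the tray at side (396,208) and top (386,235). The bystanders have not moved, and the rail is back up at about 46 mm. Handing in.

```bash
python3 -c "
from station import r
print(r.finish_job())"
```

```text
the job is handed in; nothing more can be done
None
```

The job is done and handed in at about 24 s of the 72 s allowed; no verdict is reported. I gripped the block in its tray, set it down at the red end and drew it to about x = +72 mm in one stroke of about 3.7 s. Then I put it back in the tray and let go.

**Stroke:** The TCP height stayed between 125.8 and 126.1 mm once the stroke was under way, about 6 mm of sink. The vertical force was about 5–6.5 N net of the block's weight. The first setting-down was about 4.7 mm of sink, still within the limits. The camera showed the rail flush with the red end block at mid-stroke.

**Final checks:**
- **Block:** it stands upright in the tray, within about 2 mm of the centre. The top camera put it at (0.480, -0.355), yaw -9°, and the gripper was about 0.2 m away.
- **Rail:** it is back up at about 45–46 mm by depth.
- **Bystanders:** all are where they started in both pictures.

**Disagreements:**
- The side camera's fit gave a block yaw of -22° against the top's -9°. It was off in the same way at the start, and yaw in the tray is not judged.
- The top-view detector reported the test weight on the screwdriver, but the picture itself and the side view show it in its place.
- While lowering into the tray, the arm briefly pressed the block down with about 11 N to confirm contact before release.

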